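# Step the specimen wheel back one notch

### The job

The specimen wheel on the bench has been fed one notch too far. With a fingertip push the pawl's ball-ended lever outward, away from the wheel, so that the pawl lifts out of the teeth and stays up; then push the wheel back by exactly one notch (30 degrees clockwise, seen from above), and push the lever inward again so that the pawl drops fully into the next notch. Do not shift or pick up anything else on the bench.

Things in the scene. Friction and masses are not known exactly. Their poses are not given: they have to be found in the camera images.
- feeder: the fixed specimen feeder: a grey base plate (220 mm along its x, 290 mm along its y from -115 to +175, 14 mm thick) with a flat round wheel and, on its +y side, a pawl. Origin: on the table, under the wheel's axle; z up. The feeder's place and yaw vary.
- wheel_hub (a point): centre of the wheel's top face, 42 mm above the table. The wheel is an aluminium disc of 200 mm diameter, 12 mm thick, turning about the vertical; on its top stand 12 saw teeth (12 mm high, radius 78 to 98 mm), four pins (pin1 to pin4), a hub 32 mm in diameter and 8 mm high, and four fixed specimen glasses 4 mm high.
- wheel (a joint): the wheel's angle, rad: about 0 at the start, grows anticlockwise seen from above (forward), falls clockwise (back). One notch is 0.524 rad. With the pawl down the wheel can move forward, clicking over the teeth, but not back. It turns stiffly (2 N at a pin) and stays where left. The pawl's nose fits a notch with about 0.04 rad to spare each way.
- pin1 (a point): centre of the top of one of four identical upright steel pins fixed to the wheel, 62 mm from the axle, 10 mm diameter, 40 mm tall, top 82 mm above the table; this one stands at 45 degrees anticlockwise from the feeder's x axis when the wheel's angle is 0 (turns with the wheel)
- pin2 (a point): centre of the top of one of four identical upright steel pins fixed to the wheel, 62 mm from the axle, 10 mm diameter, 40 mm tall, top 82 mm above the table; this one stands at 135 degrees anticlockwise from the feeder's x axis when the wheel's angle is 0 (turns with the wheel)
- pin3 (a point): centre of the top of one of four identical upright steel pins fixed to the wheel, 62 mm from the axle, 10 mm diameter, 40 mm tall, top 82 mm above the table; this one stands at 225 degrees anticlockwise from the feeder's x axis when the wheel's angle is 0 (turns with the wheel)
- pin4 (a point): centre of the top of one of four identical upright steel pins fixed to the wheel, 62 mm from the axle, 10 mm diameter, 40 mm tall, top 82 mm above the table; this one stands at 315 degrees anticlockwise from the feeder's x axis when the wheel's angle is 0 (turns with the wheel)
- pawl (a joint): the pawl's angle, rad: 0 = down, its nose in a notch; grows as it lifts, to a stop at 1.05. About 0.26 clears the teeth. Its weight makes it drop back below about 0.6 and fall over to the stop and stay up beyond that. Under 1 N at the ball moves it.
- pawl_hinge (a point): centre of the pawl's hinge, 70 mm above the table at feeder y = +140 mm, its axis parallel to the feeder's x axis, between two grey cheeks 31 mm wide over all that reach 78 mm above the table. The pawl is a bell crank: an arm with a nose reaching inward over the teeth and a lever with a ball standing up
- pawl_ball (a point): centre of the black ball, 20 mm diameter, ending the pawl's round lever (8 mm thick, 55 mm from hinge to ball). Pawl down: the lever leans 20 degrees inward, toward the axle, ball at feeder y = +121 mm, 122 mm above the table. Pawl up at its stop: it leans 40 degrees outward, ball at y = +175 mm, 112 mm high
- pawl_nose (a point): foot of the pawl's nose, a steel block 10 x 18 mm, on an arm that reaches inward from the hinge over the teeth (arm's top 76 mm above the table when down); at feeder y = +88 mm, 44 mm above the table when down
- vial_a: small capped specimen vial, 26 mm diameter, 45 mm tall, near the feeder; origin at the centre of its underside; to be left alone
- vial_b: a second such vial, near the feeder; origin at the centre of its underside; to be left alone
- wash_bottle: white wash bottle, 62 mm diameter, 150 mm tall; origin at the centre of its underside; to be left alone
- tissue_carton: tissue carton, 120 x 210 x 75 mm; origin at the centre of its underside; to be left alone
- dish: closed clear specimen dish, 90 mm diameter, 44 mm tall; origin at the centre of its underside; to be left alone
- forceps: steel forceps lying flat, 110 mm long, 7 mm high; origin at the centre of its underside; to be left alone

How it is judged:
By the outcome, as a careful person would: the job done as asked, in the order asked, and still so for the second after the job is handed in, with the robot touching nothing.
It also fails if it takes over 50 s, if anything falls off the work surface, if the arm or the gripper's body presses on something with over 40 N, if the wrist force passes 120 N, or if a joint passes its speed limit or range.

### The arm

A 6-joint arm with a two-finger parallel gripper is mounted at the origin on the work surface. World frame = base frame: x ahead of the robot, y to its left, z up, the work surface at z = 0. Lengths are in m, angles in degrees, forces in N, time in s.
With the tool pointing down it reaches from about 0.3 to 0.75 m from the base axis. Payload 8.5 kg.
Tool frame: the origin (TCP) lies on the centre line of the jaws, within the pads' length; the fingertips stand 17 mm ahead of it and the grasp point (between the pads) lies 2 mm behind it; z points along the fingers, y is the direction in which the jaws open and shut (so a half turn about z gives the same grasp; the last joint's range is limited). The gripper opens to 85 mm and grips with 20 to 120 N. Pads are 22 mm wide; open, the fingers measure 114 mm over their backs; the gripper's body (76 mm by 85 mm) begins 54 mm behind the grasp point. The pads swing forward as they close: fully open they stand 13 mm farther back than shut.
Start: joints at [63.581, 21.807, 74.336, -0, 83.858, -12.336], TCP at [0.134, 0.533, 0.248] pointing down, gripper open.
Joint ranges: [-178.18, 178.18], [-50.72, 133.34], [12.68, 142.11], [-81.47, 261.47], [9.98, 163.14], [-165.26, 165.26]. Speed limits (degrees/s): [136.94, 136.94, 180, 180, 180, 180].

### API

Orientations are given as a 3x3 rotation matrix whose columns are the frame's x, y, z axes.
In Python, from rig import env, imaging, close_job gives the robot as it stands.
- The arm moves only by the tool step_arm, never from a script. Its argument "steps" is one flat list of numbers, 7 for each row, row after row: the opening, from 0 (shut) to 1 (fully open), then the shift along the tool's x, y, z as a fraction of full scale, then the turn, a rotation vector about the tool's x, y, z as a fraction of full scale. A call has 1 to 10 rows; each row is the pose to reach, as a shift and turn from the pose commanded when the call began, along the tool's axes at that moment; what a row does not reach only later rows make up. Full scale, the value 1, is 0.3 m for a shift and 45 degrees for a turn. A row lasts 1/10 s, in which the tool goes at most 50 mm and 8.59 degrees, less where a joint would pass 70% of its speed; a pose out of reach is approached as far as the arm can. A call with a number of a shift or a turn outside -1 to 1 is refused whole. A call with a gripper value outside its range is refused whole. The fingers move at their own pace and stop on an object; "grip_force" is the grip in N (left out, the last holds). Time passes only in rows, so rows that repeat a pose let the fingers close. It gives the time, the measured TCP pose, the force and the opening at its end, in the units of the state.
- env.observe(): the state, without advancing time (a new reading comes with each control period).
- imaging.get_image(name): name is "scene" or "top" or "wrist"; returns (picture, depth): 420x560x3 uint8, blue, green, red; 420x560 float32, m along the optical axis (not along the pixel's ray), 0 where there is no reading.
- imaging.get_calibration(name): a dict with "camera_matrix" (3x3 intrinsics, pixels), "k1" (the pictures are not rectified: a ray, as slopes to the right and down, at radius r is drawn at 1 + k1 r^2 times it, then the intrinsics apply), "world_from_camera" (4x4, takes a point from camera to world coordinates). Camera axes: x right, y down, z forward; pixel columns grow to the right and rows downward; lengths in m; the calibration is good to about 2 mm. A picture is of the moment at which its call begins: read the wrist's pose just before it. get_calibration takes no time and is no camera call; for the wrist camera it gives the pose at the moment of the call.
- close_job(): hands the job in, once; it reports no verdict.
Trained networks look in the newest picture that a camera, given by its name, has taken for a name from the list of things; names that differ only in an ending like _2 or _b are one class to them, and where a whole thing is asked for, a point or a joint stands for the part that bears it (a point fixed in the world has none). Each returns a list of dicts, best first, with "score" (0 to 1); they miss things now and then, are a little off and sometimes report something else, mostly with a low value. They report only what shows in the picture. A call takes as long as a camera call.
- imaging.spot_in(camera, target): "pixel" ([column, row] in pixels, amid what is visible of it).
- imaging.regions_of(camera, target): "mask" (420x560 bool, what is visible of it) and "pixel" ([column, row] in pixels, amid what is visible of it).
- imaging.pinpoint(camera, target): "pixel" ([column, row] in pixels: a listed point, or the origin of a listed thing).
The state is a dict: "time_s": time; "q": joint angles; "qvel": joint speeds; "joint_efforts": joint torques, N m; "position": TCP position; "tool_rot": TCP orientation; "ft_force": force on the tool from outside, world axes, zero at the start; "wrist_torque": the same for the moment, N m; "grip_width": finger opening in m.
Only numpy, scipy, OpenCV 4.12 (cv2) and the standard library are available. Lean on these libraries where they do the work, as an engineer would, in place of code of your own. Each camera call takes 0.05 s, during which the arm holds its last target.

## Working session

There is one attempt and no reset: what is moved stays moved. The work goes in short steps, Python scripts to look and compute and a tool call to move; the robot and the scene stay as the last step left them, time stands still between calls to the robot, and variables do not carry over. Pictures are saved under pics/ and viewed, and the job is handed in when it is done.

Besides the shell and the picture viewer there is one more tool, called after "Call:" as a command line: name --argument value ..., lists and objects as JSON in quotes. step_arm: Moves the arm, as the interface text tells. Shift numbers are shares of 0.3 m and turn numbers shares of 45 degrees, none past 1 either way. Its arguments: {"type":"object","properties":{"steps":{"type":"array","items":{"type":"number"}},"grip_force":{"type":"number"}},"required":["steps"]}

```bash
ls; mkdir -p pics
cat > h.py <<'E'
import numpy as np, cv2
from rig import env, imaging, close_job
def ray(cal,px):
    K=np.array(cal["camera_matrix"]);k1=cal["k1"]
    d=np.array([(px[0]-K[0,2])/K[0,0],(px[1]-K[1,2])/K[1,1]])
    u=d.copy()
    for _ in range(30): u=d/(1+k1*(u@u))
    return np.array([u[0],u[1],1.0])
def at_z(cal,px,z):
    T=np.array(cal["world_from_camera"]); r=T[:3,:3]@ray(cal,px); o=T[:3,3]
    return o+r*(z-o[2])/r[2]
def at_d(cal,px,d):
    T=np.array(cal["world_from_camera"]); return T[:3,:3]@(ray(cal,px)*d)+T[:3,3]
def proj(cal,P):
    T=np.linalg.inv(np.array(cal["world_from_camera"])); p=T[:3,:3]@np.array(P)+T[:3,3]
    u=p[:2]/p[2]; u=u*(1+cal["k1"]*(u@u)); K=np.array(cal["camera_matrix"])
    return np.array([K[0,0]*u[0]+K[0,2],K[1,1]*u[1]+K[1,2]])
E
python3 - <<'E'
from h import *
Z=dict(wheel_hub=.042,pin1=.082,pin2=.082,pin3=.082,pin4=.082,pawl_ball=.122,pawl_hinge=.07)
for c in ["scene","top"]:
    im,d=imaging.get_image(c); cv2.imwrite(f"pics/{c}0.png",im); cal=imaging.get_calibration(c)
    print(c,np.round(cal["world_from_camera"],3).tolist())
    for n,z in Z.items():
        for r in imaging.pinpoint(c,n)[:2]:
            print(c,n,round(r["score"],2),np.round(r["pixel"]),np.round(at_z(cal,r["pixel"],z),4))
s=env.observe(); print(s["time_s"],s["position"],np.round(s["tool_rot"],3).tolist(),s["grip_width"],s["ft_force"])
E
```

```text
pics
scene [[-0.806, 0.296, -0.513, 1.17], [0.592, 0.424, -0.685, 0.839], [0.015, -0.856, -0.517, 0.755], [0.0, 0.0, 0.0, 1.0]]
scene wheel_hub 0.82 [255. 229.] [ 0.5668 -0.0882  0.042 ]
scene wheel_hub 0.59 [271. 240.] [ 0.5637 -0.0161  0.042 ]
scene pin1 0.84 [277. 220.] [ 0.5264 -0.0398  0.082 ]
scene pin1 0.76 [247. 227.] [ 0.6132 -0.0549  0.082 ]
scene pin2 0.84 [277. 220.] [ 0.5264 -0.0398  0.082 ]
scene pin2 0.76 [247. 227.] [ 0.6132 -0.0549  0.082 ]
scene pin3 0.84 [277. 220.] [ 0.5264 -0.0398  0.082 ]
scene pin3 0.76 [247. 227.] [ 0.6132 -0.0549  0.082 ]
scene pin4 0.84 [277. 220.] [ 0.5264 -0.0398  0.082 ]
scene pin4 0.76 [247. 227.] [ 0.6132 -0.0549  0.082 ]
scene pawl_ball 0.47 [279. 222.] [0.5686 0.0259 0.122 ]
scene pawl_hinge 0.87 [283. 242.] [0.5654 0.0412 0.07  ]
top [[-0.01, -0.989, 0.148, 0.403], [-1.0, 0.011, 0.01, -0.012], [-0.011, -0.147, -0.989, 1.134], [0.0, 0.0, 0.0, 1.0]]
top wheel_hub 0.69 [278. 208.] [ 0.5638 -0.0098  0.042 ]
top wheel_hub 0.6 [315. 206.] [ 0.5686 -0.1004  0.042 ]
top pin1 0.84 [298. 184.] [ 0.616 -0.057  0.082]
top pin1 0.78 [337. 184.] [ 0.6146 -0.1489  0.082 ]
top pin2 0.84 [298. 184.] [ 0.616 -0.057  0.082]
top pin2 0.78 [337. 184.] [ 0.6146 -0.1489  0.082 ]
top pin3 0.84 [298. 184.] [ 0.616 -0.057  0.082]
top pin3 0.78 [337. 184.] [ 0.6146 -0.1489  0.082 ]
top pin4 0.84 [298. 184.] [ 0.616 -0.057  0.082]
top pin4 0.78 [337. 184.] [ 0.6146 -0.1489  0.082 ]
top pawl_ball 0.46 [264. 201.] [0.5686 0.0207 0.122 ]
top pawl_hinge 0.72 [256. 203.] [0.5738 0.0417 0.07  ]
0.8 [0.13380991 0.53344553 0.24834596] [[-0.97, 0.243, 0.0], [0.243, 0.97, 0.0], [-0.0, 0.0, -1.0]] 0.08543277392405295 [0.72944985 0.31182831 0.43611849]
```

Run:
```python
import cv2
a=cv2.imread("pics/top0.png"); cv2.imwrite("pics/top0c.png",cv2.resize(a[110:310,180:420],None,fx=3,fy=3,interpolation=cv2.INTER_CUBIC))
a=cv2.imread("pics/scene0.png"); cv2.imwrite("pics/scene0c.png",cv2.resize(a[150:350,150:400],None,fx=3,fy=3,interpolation=cv2.INTER_CUBIC))
```

```text
(no output)
```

View pics/top0c.png

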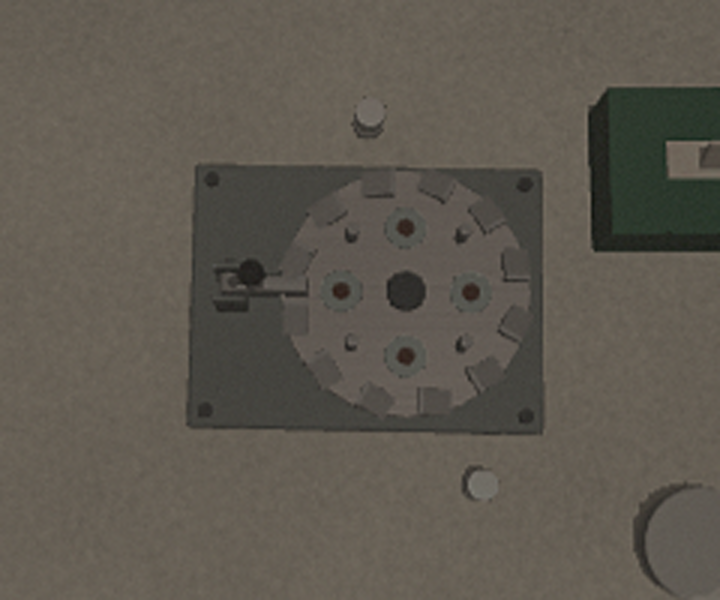

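View pics/scene0c.png

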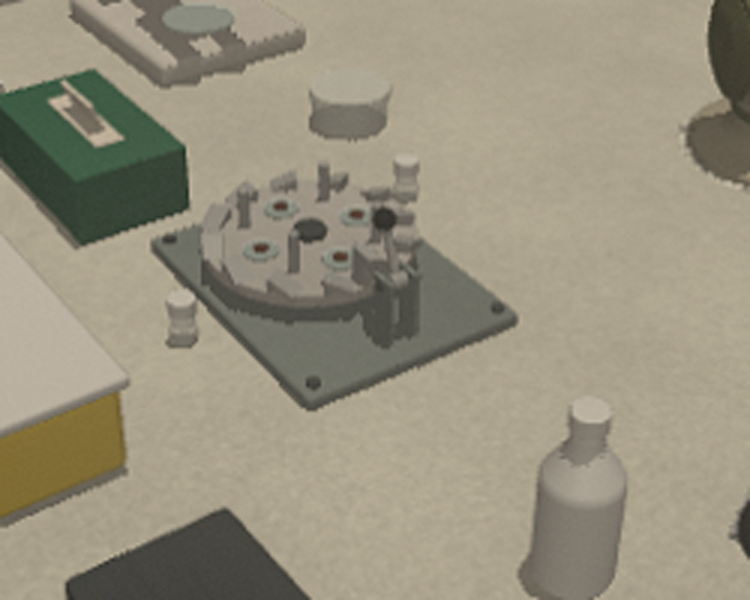

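View pics/top0.png

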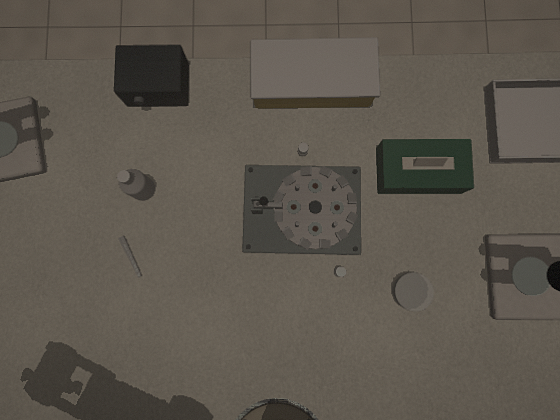

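Run:
```python
from h import *
from scipy.optimize import least_squares
cal=imaging.get_calibration("top")
C=[((196,164),(.11,.175,.014)),((543,170),(.11,-.115,.014)),((543,433),(-.11,-.115,.014)),((188,427),(-.11,.175,.014)),((250,271),(0,.121,.122)),((406,291),(0,0,.05)),
((351,231),(.0438,.0438,.082)),((461,231),(.0438,-.0438,.082)),((351,340),(-.0438,.0438,.082)),((461,340),(-.0438,-.0438,.082))]
def f(p,pr=0):
    c,s=np.cos(p[2]),np.sin(p[2]); r=[]
    for a,b in C:
        w=[p[0]+c*b[0]-s*b[1],p[1]+s*b[0]+c*b[1],b[2]]
        r.append(proj(cal,w)-(180+a[0]/3-.33,110+a[1]/3-.33))
    return np.array(r) if pr else np.ravel(r)
r=least_squares(f,[.566,-.097,0],loss="soft_l1"); print(r.x[:2],np.degrees(r.x[2])); print(np.round(f(r.x,1),1).tolist())
```

```text
[ 0.56601944 -0.09828425] -1.7588977703365478
[[-0.9, -0.3], [-0.5, -0.3], [0.0, 0.5], [-1.0, 0.0], [0.0, 0.7], [-0.3, -0.1], [0.5, -1.0], [1.4, -0.3], [-0.1, -0.1], [1.3, 0.7]]
```

Call:
step_arm --steps '[0,-0.93,-0.75,-0.17,0,0,-0.27,0,-0.93,-0.75,-0.17,0,0,-0.27,0,-0.93,-0.75,-0.17,0,0,-0.27,0,-0.93,-0.75,-0.17,0,0,-0.27,0,-0.93,-0.75,-0.17,0,0,-0.27,0,-0.93,-0.75,-0.17,0,0,-0.27,0,-0.93,-0.75,-0.17,0,0,-0.27,0,-0.93,-0.75,-0.17,0,0,-0.27]'

```text
time_s: 1.6
position: [0.3519, 0.2444, 0.3001]
tool_rot: [[-0.999, 0.038, 0.002], [0.038, 0.999, -0.0], [-0.002, -0.0, -1.0]]
ft_force: [-0.6, 1.5, -0.5]
grip_width: -0.0003
```

```bash
cat >> h.py <<'E'
F=np.array([0.56602,-0.09828,np.radians(-1.76)])
def goal(P,feed=False):
    """shares of full scale to shift TCP to world P (or feeder coords)"""
    s=env.observe(); P=np.array(P,float)
    if feed:
        c,sn=np.cos(F[2]),np.sin(F[2]); P=np.array([F[0]+c*P[0]-sn*P[1],F[1]+sn*P[0]+c*P[1],P[2]])
    d=np.array(s["tool_rot"]).T@(P-s["position"])
    return np.round(d/.3,3)
def st():
    s=env.observe(); R=np.array(s["tool_rot"]); print("t",round(s["time_s"],2),"pos",np.round(s["position"],4),"yaw of y",round(np.degrees(np.arctan2(-R[0,1],R[1,1])),2),"tilt",np.round(R[:,2],3),"w",round(s["grip_width"],3),"F",np.round(s["ft_force"],1))
    c,sn=np.cos(F[2]),np.sin(F[2]); d=np.array(s["position"])[:2]-F[:2]; print("feeder",np.round([c*d[0]+sn*d[1],-sn*d[0]+c*d[1]],4))
E
python3 -c "
from h import *
st(); print(goal([0.55,-.02,.3]))
c=imaging.get_calibration('wrist'); s=env.observe();R=np.array(s['tool_rot']);T=np.array(c['world_from_camera']);print(R.T@(T[:3,3]-s['position']),np.round(R.T@T[:3,:3],2))"
```

```text
t 1.6 pos [0.3519 0.2444 0.3001] yaw of y -2.17 tilt [ 0.002 -0.    -1.   ] w -0.0 F [-0.6  1.5 -0.5]
feeder [-0.2246  0.336 ]
[-0.693 -0.856  0.002]
[ 0.076924    0.00125387 -0.12666975] [[-0.   -0.95 -0.3 ]
 [ 1.   -0.    0.  ]
 [-0.   -0.3   0.95]]
```

Call:
step_arm --steps '[0,-0.69,-0.86,0,0,0,0,0,-0.69,-0.86,0,0,0,0,0,-0.69,-0.86,0,0,0,0,0,-0.69,-0.86,0,0,0,0,0,-0.69,-0.86,0,0,0,0,0,-0.69,-0.86,0,0,0,0,0,-0.69,-0.86,0,0,0,0,0,-0.69,-0.86,0,0,0,0]'

```text
time_s: 2.4
position: [0.5495, -0.0206, 0.2982]
tool_rot: [[-0.999, 0.038, -0.001], [0.038, 0.999, -0.0], [0.001, -0.0, -1.0]]
ft_force: [0.1, 0.8, -0.6]
grip_width: 0.0001
```

Run:
```python
from h import *
st()
im,d=imaging.get_image("wrist"); cv2.imwrite("pics/w1.png",im); cal=imaging.get_calibration("wrist")
Z=dict(wheel_hub=.042,pin1=.082,pawl_ball=.122,pawl_hinge=.07)
for n,z in Z.items():
        for r in imaging.pinpoint("wrist",n)[:5]:
            print(n,round(r["score"],2),np.round(r["pixel"],1),np.round(at_z(cal,r["pixel"],z),4))
```

```text
t 2.4 pos [ 0.5495 -0.0206  0.2982] yaw of y -2.16 tilt [-0.001 -0.    -1.   ] w 0.0 F [ 0.1  0.8 -0.6]
feeder [-0.0189  0.0771]
wheel_hub 0.95 [219.2 193.4] [ 0.5645 -0.0937  0.042 ]
pin1 0.77 [164.8 167.4] [ 0.5241 -0.141   0.082 ]
pin1 0.62 [252.7 240.9] [ 0.6119 -0.0524  0.082 ]
pin1 0.59 [173. 244.] [ 0.6125 -0.1443  0.082 ]
pin1 0.56 [251.3 164.1] [ 0.5242 -0.0483  0.082 ]
pin1 0.47 [530.3 215.7] [0.5935 0.2643 0.082 ]
pawl_ball 0.72 [290.1 195.3] [ 0.5496 -0.0089  0.122 ]
pawl_ball 0.63 [327.9 211.7] [0.5675 0.0277 0.122 ]
pawl_ball 0.3 [334.8 198.9] [0.5548 0.0343 0.122 ]
pawl_ball 0.27 [ 50.6 261.4] [ 0.6113 -0.2617  0.122 ]
pawl_ball 0.2 [251.8 162.6] [ 0.5167 -0.0439  0.122 ]
pawl_hinge 0.8 [334.2 199.5] [0.5697 0.042  0.07  ]
```

View pics/w1.png

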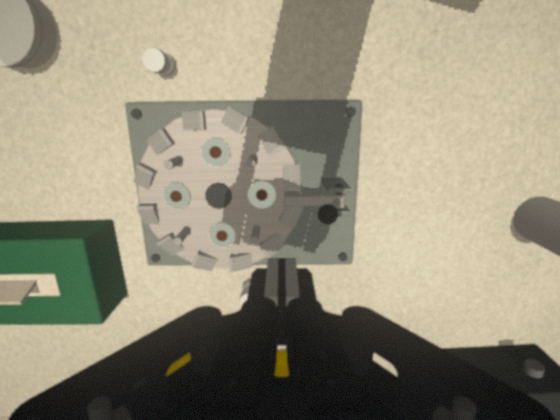

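Run:
```python
import cv2
a=cv2.imread("pics/w1.png"); cv2.imwrite("pics/w1c.png",cv2.resize(a[92:282,115:375],None,fx=3,fy=3,interpolation=cv2.INTER_CUBIC))
```

```text
(no output)
```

View pics/w1c.png

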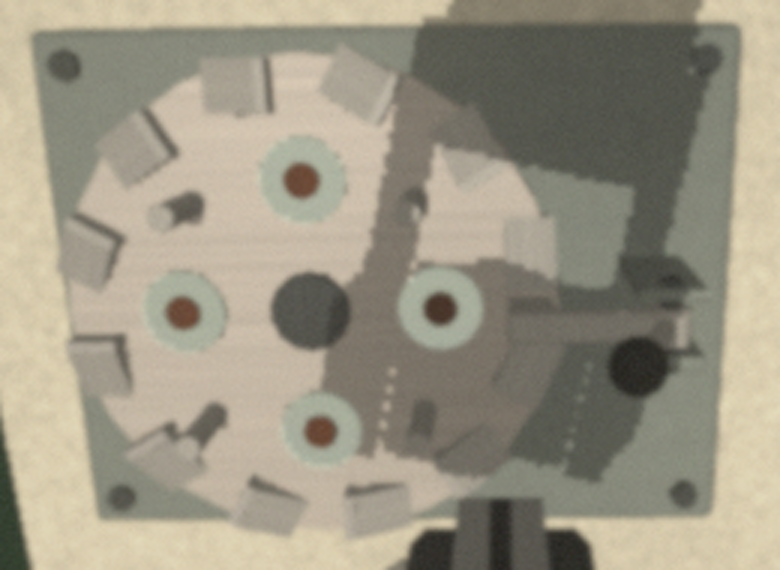

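Run:
```python
from h import *
from scipy.optimize import least_squares
cal=imaging.get_calibration("wrist"); s=env.observe()
C=[((34,33),(-.11,-.115,.014)),((739,25),(-.11,.175,.014)),((712,515),(.11,.175,.014)),((100,519),(.11,-.115,.014)),((638,366),(0,.121,.122)),((311,311),(0,0,.05)),
((160,216),(-.0438,-.0438,.082)),((187,447),(.0438,-.0438,.082)),((416,212),(-.0438,.0438,.082))]
def f(p,pr=0):
    c,s=np.cos(p[2]),np.sin(p[2]); r=[]
    for a,b in C:
        w=[p[0]+c*b[0]-s*b[1],p[1]+s*b[0]+c*b[1],b[2]]
        r.append(proj(cal,w)-(115+a[0]/3-.33,92+a[1]/3-.33))
    return np.array(r) if pr else np.ravel(r)
r=least_squares(f,[.566,-.097,0],loss="soft_l1"); print(r.x[:2],np.degrees(r.x[2])); print(np.round(f(r.x,1),1).tolist())
z=s["position"][2]-.017
R=np.array(s["tool_rot"])
for a in [(460,500),(545,500),(460,530),(545,530)]:
    print(np.round(R.T@(at_z(cal,(115+a[0]/3,92+a[1]/3),z)-s["position"]),4))
```

```text
[ 0.5653708  -0.09128845] -1.4959718681480854
[[-2.0, -1.0], [1.8, -0.8], [0.3, 0.9], [-0.8, 0.7], [-0.0, -0.4], [-0.1, 0.5], [1.2, 0.3], [0.6, -0.6], [-2.2, 0.9]]
[ 0.0082 -0.0051  0.017 ]
[0.0081 0.0087 0.017 ]
[ 0.0027 -0.0051  0.017 ]
[0.0027 0.0088 0.017 ]
```

Run:
```python
from h import *
from scipy.optimize import least_squares
cal=imaging.get_calibration("scene")
# scene camera: x -> which corners: near camera=(+x,+y)
C=[((310,405),(.11,.175,.014)),((517,317),(-.11,.175,.014)),((152,240),(.11,-.115,.014)),((384,218),(0,.121,.122)),((310,229),(0,0,.05)),
((294,234),(.0438,.0438,.082)),((324,163),(-.0438,-.0438,.082)),((245,188),(.0438,-.0438,.082))]
def f(p,pr=0):
    c,s=np.cos(p[2]),np.sin(p[2]); r=[]
    for a,b in C:
        w=[p[0]+c*b[0]-s*b[1],p[1]+s*b[0]+c*b[1],b[2]]
        r.append(proj(cal,w)-(150+a[0]/3-.33,150+a[1]/3-.33))
    return np.array(r) if pr else np.ravel(r)
r=least_squares(f,[.566,-.097,0],loss="soft_l1"); print(r.x[:2],np.degrees(r.x[2])); print(np.round(f(r.x,1),1).tolist())
for n in ["top","scene"]:
    im,d=imaging.get_image(n); c=imaging.get_calibration(n); s=env.observe()
    tip=np.array(s["position"])+[0,0,-.017]; p=proj(c,tip); print(n,p)
    x,y=p.astype(int); k=im[y-45:y+45,x-60:x+60].copy(); k=cv2.resize(k,None,fx=6,fy=6,interpolation=cv2.INTER_CUBIC)
    cv2.circle(k,(int((p[0]-x+60.5)*6),int((p[1]-y+45.5)*6)),4,(0,0,255),1)
    cv2.imwrite(f"pics/{n}_tip1.png",k)
```

```text
[ 0.56804534 -0.09363887] -1.9950056014659432
[[-0.6, -0.9], [1.4, -0.7], [-0.8, -0.3], [0.4, 0.7], [0.2, -0.4], [-0.3, 0.0], [0.5, 0.6], [-0.3, 0.9]]
top [280.79224992 198.35787489]
scene [276.4675653  155.61753902]
```

View pics/scene_tip1.png

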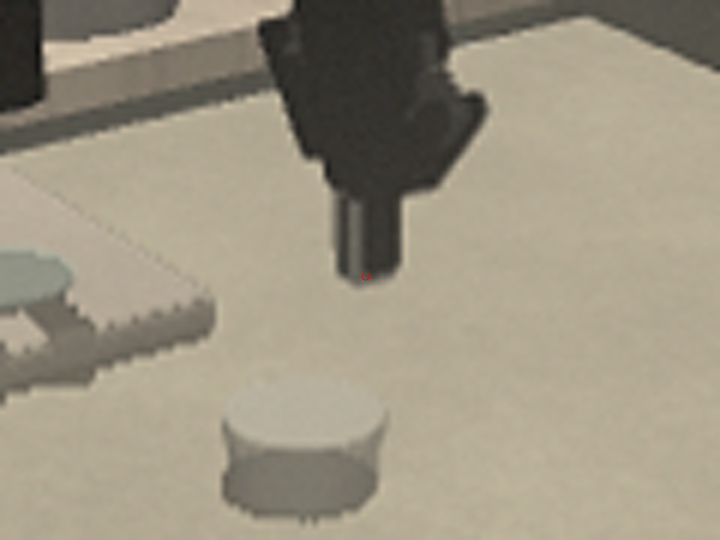

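View pics/top_tip1.png

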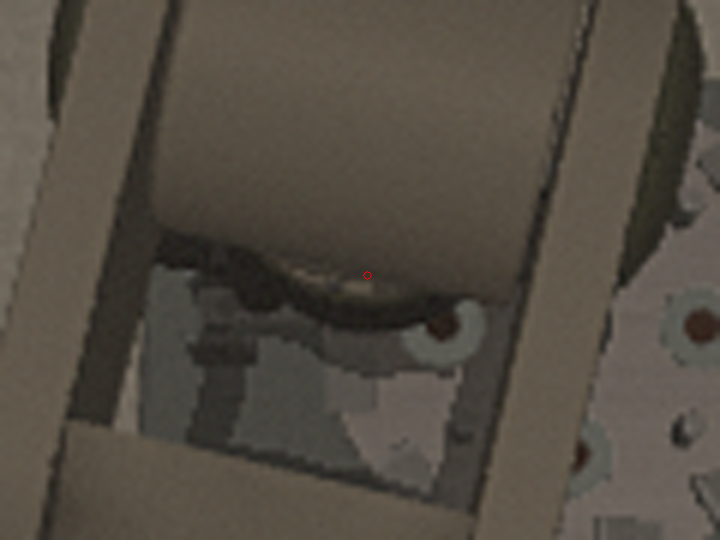

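```bash
sed -i 's/^F=.*/F=np.array([0.5667,-0.0948,np.radians(-1.76)])/' h.py; python3 -c "
from h import *
st(); print(goal([0,.089,.18],1),goal([0,.089,.129],1),goal([0,.148,.129],1))"
```

```text
t 2.75 pos [ 0.5474 -0.0165  0.2998] yaw of y -1.85 tilt [ 0.001 -0.    -1.   ] w -0.0 F [-0.5 -0.2  0.5]
feeder [-0.0217  0.0777]
[-0.072  0.038  0.399] [-0.072  0.038  0.569] [-0.072  0.235  0.569]
```

Call:
step_arm --steps '[0,-0.07,0.04,0.4,0,0,0,0,-0.07,0.04,0.4,0,0,0,0,-0.07,0.04,0.4,0,0,0,0,-0.07,0.04,0.57,0,0,0,0,-0.07,0.04,0.57,0,0,0,0,-0.07,0.04,0.57,0,0,0]'

```text
time_s: 3.35
position: [0.5693, -0.0059, 0.1292]
tool_rot: [[-0.999, 0.033, -0.0], [0.033, 0.999, 0.0], [0.0, 0.0, -1.0]]
ft_force: [0.1, 0.2, 1.9]
grip_width: 0.0001
```

Run:
```python
from h import *
st(); print(goal([0,.148,.129],1))
im,d=imaging.get_image("wrist"); cv2.imwrite("pics/w2.png",im)
im,d=imaging.get_image("scene"); cv2.imwrite("pics/s2.png",cv2.resize(im[180:290,200:340],None,fx=5,fy=5,interpolation=cv2.INTER_CUBIC))
```

```text
t 3.35 pos [ 0.5693 -0.0059  0.1292] yaw of y -1.9 tilt [-0.  0. -1.] w 0.0 F [0.1 0.2 1.9]
feeder [-0.0001  0.089 ]
[0.    0.197 0.001]
```

View pics/w2.png

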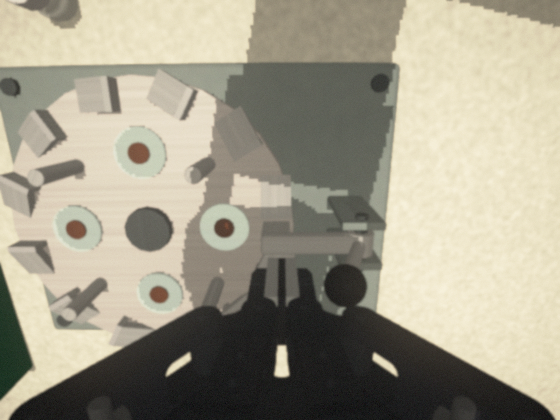

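View pics/s2.png

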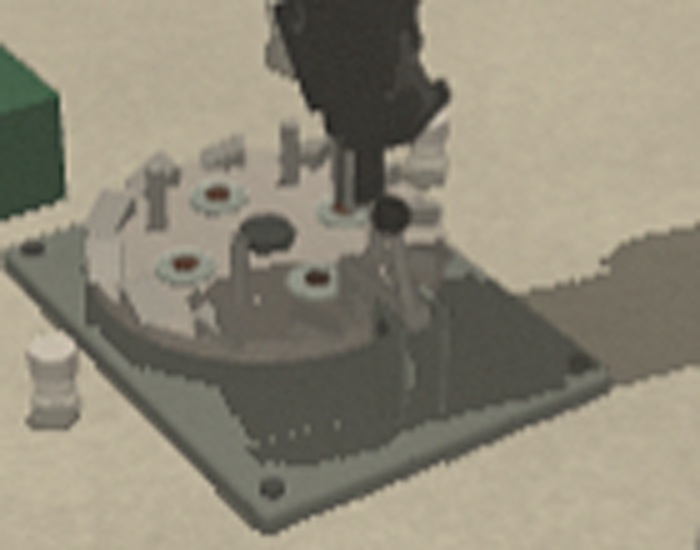

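Run:
```python
from h import *
cal=imaging.get_calibration("wrist"); s=env.observe();R=np.array(s["tool_rot"])
for p,z in [((345,285),.122),((281,258),.112),((257,258),.112),((303,258),.112)]: print(R.T@(at_z(cal,p,z)-s["position"]))
```

```text
[-0.00172222  0.03141154  0.00890041]
[0.00762921 0.00111915 0.01888538]
[ 0.00763396 -0.01071843  0.01889422]
[0.00761732 0.01196958 0.01887731]
```

Call:
step_arm --steps '[0,0,0.03,0,0,0,0,0,0.05,0,0,0,0,0,0.07,0,0,0,0,0,0.09,0,0,0,0,0,0.11,0,0,0,0,0,0.13,0,0,0,0,0,0.15,0,0,0,0,0,0.17,0,0,0,0,0,0.185,0,0,0,0,0,0.2,0,0,0]'

```text
schema error: expected a multiple of 7 numbers
```

Run:
```python
from h import *
st()
im,d=imaging.get_image("wrist"); cv2.imwrite("pics/w3.png",im)
im,d=imaging.get_image("scene"); cv2.imwrite("pics/s3.png",cv2.resize(im[180:290,200:340],None,fx=5,fy=5,interpolation=cv2.INTER_CUBIC))
```

```text
t 3.45 pos [ 0.5703 -0.0063  0.1309] yaw of y -1.92 tilt [ 0.004 -0.001 -1.   ] w -0.0 F [ 0.3 -0.1  0.1]
feeder [0.0009 0.0886]
```

View pics/w3.png

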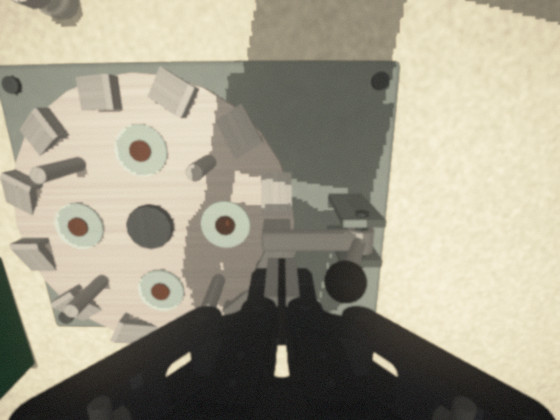

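View pics/s3.png

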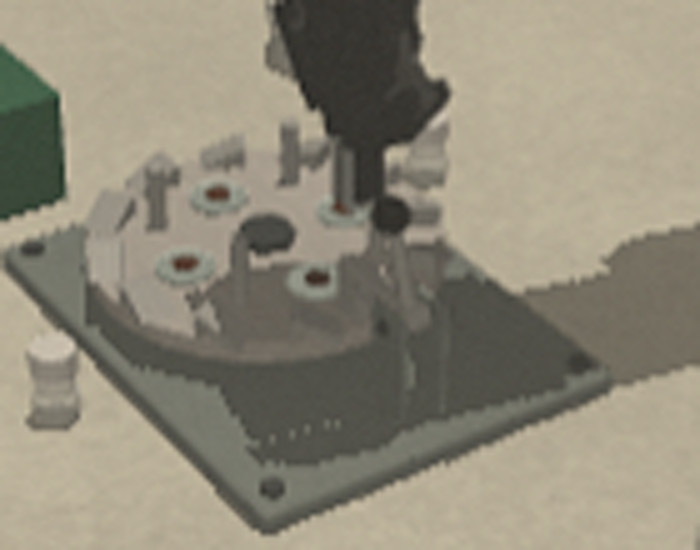

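Miscounted; nothing moved. Again.

Call:
step_arm --steps '[0,0,0.03,0,0,0,0,0,0,0.05,0,0,0,0,0,0,0.07,0,0,0,0,0,0,0.09,0,0,0,0,0,0,0.11,0,0,0,0,0,0,0.13,0,0,0,0,0,0,0.15,0,0,0,0,0,0,0.17,0,0,0,0,0,0,0.185,0,0,0,0,0,0,0.2,0,0,0,0]'

```text
time_s: 4.55
position: [0.5713, 0.0541, 0.1283]
tool_rot: [[-0.999, 0.034, -0.0], [0.034, 0.999, 0.0], [0.0, 0.0, -1.0]]
ft_force: [0.2, -0.2, 0.2]
grip_width: -0.0001
```

Run:
```python
from h import *
st()
im,d=imaging.get_image("wrist"); cv2.imwrite("pics/w4.png",im)
im,d=imaging.get_image("scene"); cv2.imwrite("pics/s4.png",cv2.resize(im[180:290,200:340],None,fx=5,fy=5,interpolation=cv2.INTER_CUBIC))
```

```text
t 4.55 pos [0.5713 0.0541 0.1283] yaw of y -1.93 tilt [-0.  0. -1.] w -0.0 F [ 0.2 -0.2  0.2]
feeder [0.    0.149]
```

View pics/w4.png

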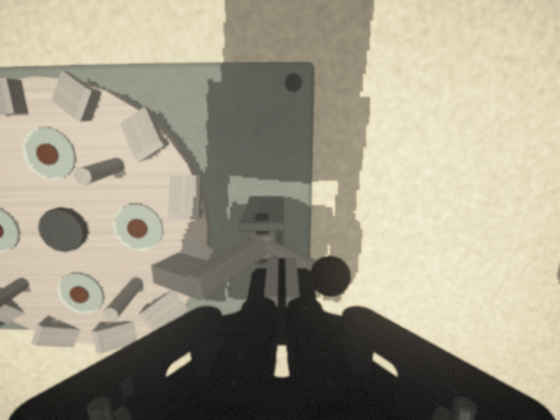

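View pics/s4.png

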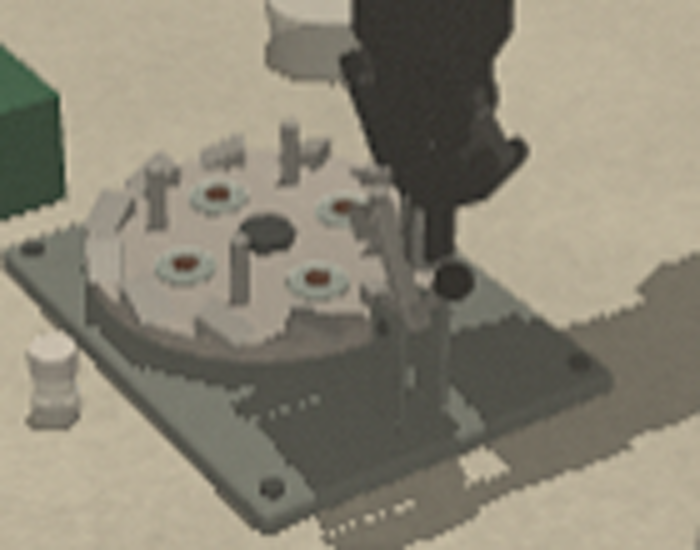

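```bash
python3 -c "
from h import *
print(goal([0,.149,.2],1),goal([-.046,-.075,.2],1),goal([-.046,-.075,.077],1))"
```

```text
[-0.    -0.    -0.239] [ 0.151 -0.747 -0.239] [ 0.151 -0.747  0.171]
```

Call:
step_arm --steps '[0,0,0,-0.16,0,0,0,0,0,0,-0.24,0,0,0,0,0.15,-0.75,-0.24,0,0,0,0,0.15,-0.75,-0.24,0,0,0,0,0.15,-0.75,-0.24,0,0,0,0,0.15,-0.75,-0.24,0,0,0,0,0.15,-0.75,-0.24,0,0,0,0,0.15,-0.75,-0.24,0,0,0,0,0.15,-0.75,-0.24,0,0,0]'

```text
time_s: 5.55
position: [0.5186, -0.1699, 0.2003]
tool_rot: [[-0.999, 0.035, -0.0], [0.035, 0.999, 0.0], [0.0, 0.0, -1.0]]
ft_force: [-0.2, 1.2, -0.3]
grip_width: 0.0002
```

Run:
```python
from h import *
st(); print(goal([-.046,-.075,.077],1))
im,d=imaging.get_image("wrist"); cv2.imwrite("pics/w5.png",im)
im,d=imaging.get_image("top"); cv2.imwrite("pics/t5.png",cv2.resize(im[150:270,230:370],None,fx=5,fy=5,interpolation=cv2.INTER_CUBIC))
```

```text
t 5.55 pos [ 0.5186 -0.1699  0.2003] yaw of y -2.01 tilt [-0.  0. -1.] w 0.0 F [-0.2  1.2 -0.3]
feeder [-0.0458 -0.0765]
[0.001 0.005 0.411]
```

View pics/w5.png

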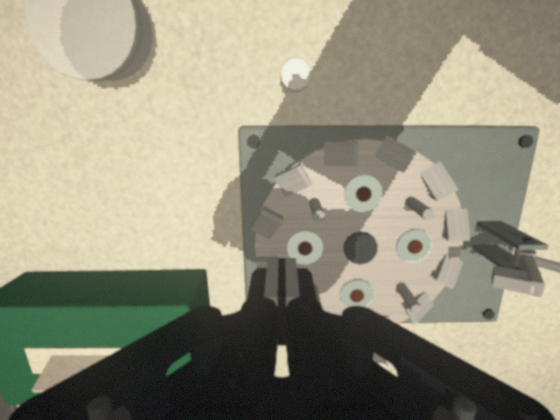

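View pics/t5.png

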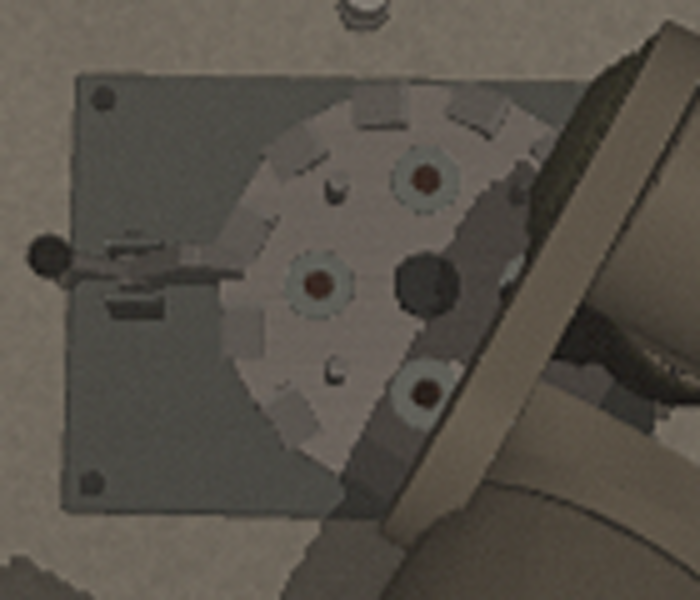

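Call:
step_arm --steps '[0,0,0,0.3,0,0,0,0,0,0,0.3,0,0,0,0,0,0,0.41,0,0,0,0,0,0,0.41,0,0,0]'

```text
time_s: 6.05
position: [0.5172, -0.1674, 0.0739]
tool_rot: [[-0.999, 0.032, -0.007], [0.032, 0.999, 0.004], [0.007, 0.004, -1.0]]
ft_force: [-0.3, 0.8, -0.5]
grip_width: 0.0003
```

Run:
```python
from h import *
st(); print(goal([-.046,-.061,.077],1))
im,d=imaging.get_image("wrist"); cv2.imwrite("pics/w6.png",im)
```

```text
t 6.05 pos [ 0.5172 -0.1674  0.0739] yaw of y -1.83 tilt [-0.007  0.004 -1.   ] w 0.0 F [-0.3  0.8 -0.5]
feeder [-0.0472 -0.0741]
[-0.004  0.044 -0.01 ]
```

View pics/w6.png

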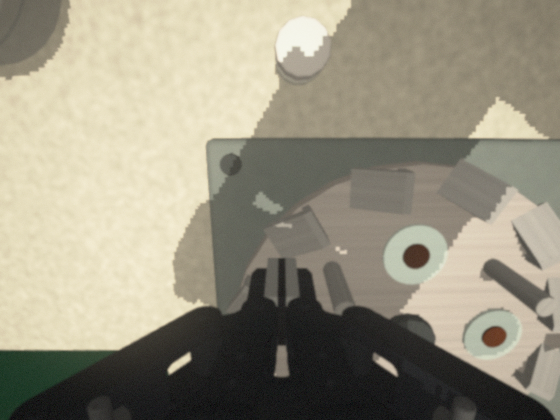

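Call:
step_arm --steps '[0,0,0.03,-0.03,0,0,0,0,0,0.06,-0.03,0,0,0,0,0.005,0.075,-0.03,0,0,0,0,0.01,0.09,-0.03,0,0,0,0,0.02,0.105,-0.03,0,0,0,0,0.027,0.12,-0.03,0,0,0,0,0.033,0.134,-0.03,0,0,0,0,0.033,0.134,-0.03,0,0,0]'

```text
time_s: 6.9
position: [0.5107, -0.1284, 0.0881]
tool_rot: [[-0.999, 0.033, 0.003], [0.033, 0.999, -0.001], [-0.003, -0.001, -1.0]]
ft_force: [-0.2, -1.4, 1.2]
grip_width: 0.0
```

Run:
```python
from h import *
st(); 
im,d=imaging.get_image("wrist"); cv2.imwrite("pics/w7.png",im)
im,d=imaging.get_image("top"); cv2.imwrite("pics/t7.png",cv2.resize(im[150:270,230:370],None,fx=5,fy=5,interpolation=cv2.INTER_CUBIC))
```

```text
t 6.9 pos [ 0.5107 -0.1284  0.0881] yaw of y -1.89 tilt [ 0.003 -0.001 -1.   ] w 0.0 F [-0.2 -1.4  1.2]
feeder [-0.0549 -0.0353]
```

View pics/w7.png

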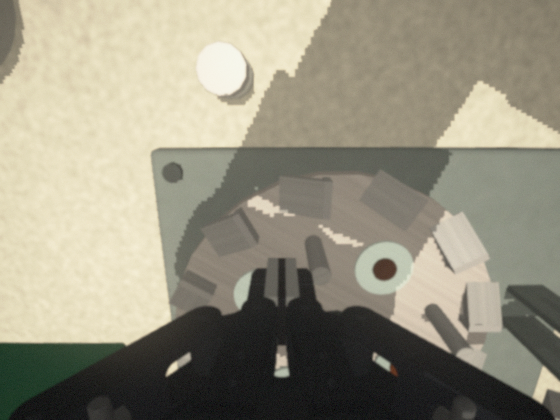

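View pics/t7.png

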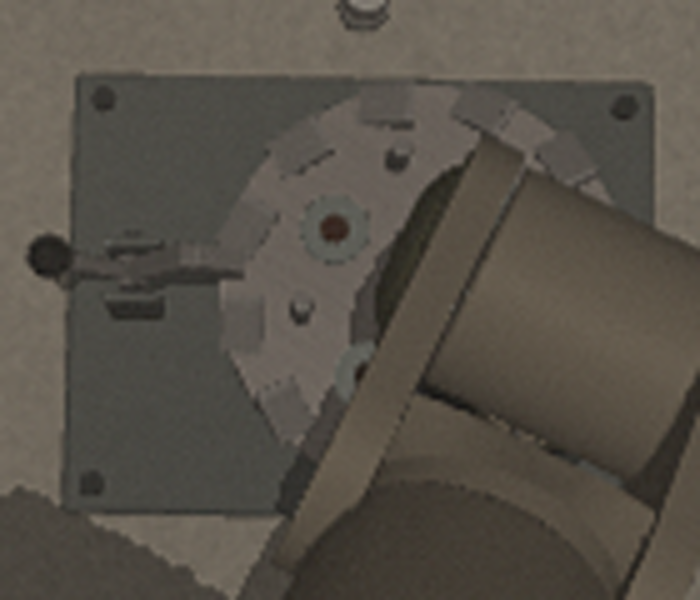

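```bash
cat > ang.py <<'E'
from h import *
from scipy.optimize import least_squares
cal=imaging.get_calibration("top")
def cp(p,off=(230,150),s=5): return (off[0]+(p[0]+.5)/s-.5,off[1]+(p[1]+.5)/s-.5)
A=[((318,285),.046),((426,181),.046),((335,186),.082),((334,366),.082),((426,392),.046)] #before: glass90, glass0, pin1, pin2 tops, glass180
def W(l): return np.array([at_z(cal,cp(p),z)[:2] if p is not None else (np.nan,)*2 for p,z in l])
def rot(a,b,c0):
    k=~np.isnan(b[:,0]); va=a[k]-c0; vb=b[k]-c0
    th=np.arctan2(va[:,0]*vb[:,1]-va[:,1]*vb[:,0],(va*vb).sum(1)); return np.degrees(th)
E
python3 - <<'E'
from ang import *
a=W(A); hub=at_z(cal,cp((428,284)),.05)[:2]
b=W([((335,228),.046),(None,0),((398,156),.082),((301,303),.082),(None,0)])
print(hub,rot(a,b,hub), np.linalg.norm(a-hub,axis=1),np.linalg.norm(b-hub,axis=1))
im=cv2.imread("pics/t5.png"); im2=cv2.imread("pics/t7.png")
cv2.imwrite("pics/cmp.png",np.hstack([im[130:430,200:480],im2[130:430,200:480]]))
E
```

```text
[ 0.56645815 -0.09947031] [-32.16870671 -31.71729079 -30.35056737] [0.05241863 0.05091133 0.0614344  0.06327627 0.05143448] [0.05219194        nan 0.05789918 0.06293936        nan]
```

View pics/cmp.png

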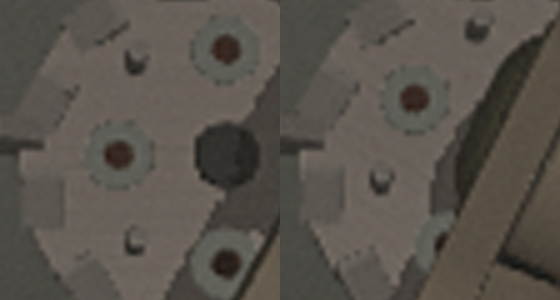

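Call:
step_arm --steps '[0,-0.02,-0.1,0,0,0,0,0,-0.02,-0.1,-0.2,0,0,0,0,-0.02,-0.1,-0.4,0,0,0,0,0.5,-0.5,-0.6,0,0,0,0,0.5,-0.5,-0.6,0,0,0,0,0.5,-0.5,-0.6,0,0,0,0,0.5,-0.5,-0.6,0,0,0,0,0.5,-0.5,-0.6,0,0,0]'

```text
time_s: 7.8
position: [0.3532, -0.276, 0.2684]
tool_rot: [[-0.999, 0.037, 0.002], [0.037, 0.999, -0.003], [-0.002, -0.003, -1.0]]
ft_force: [0.2, 0.2, -0.4]
grip_width: 0.0002
```

Run:
```python
from h import *
st(); 
im,d=imaging.get_image("top"); cv2.imwrite("pics/t8r.png",im); a=cv2.imread("pics/top0.png")
f=lambda i:cv2.resize(i[160:255,240:365],None,fx=6,fy=6,interpolation=cv2.INTER_CUBIC)
cv2.imwrite("pics/t8.png",f(im)); cv2.imwrite("pics/t0.png",f(a))
```

```text
t 7.8 pos [ 0.3532 -0.276   0.2684] yaw of y -2.13 tilt [ 0.002 -0.003 -1.   ] w 0.0 F [ 0.2  0.2 -0.4]
feeder [-0.2078 -0.1877]
```

View pics/t8.png

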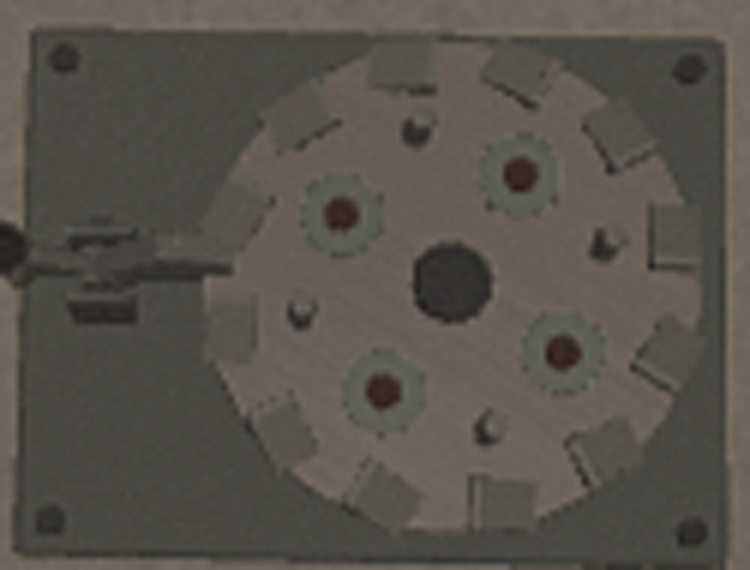

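View pics/t0.png

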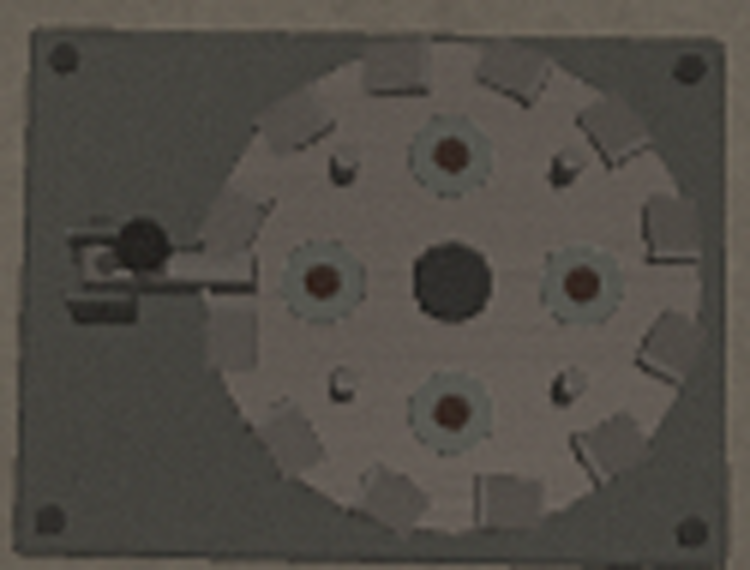

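```bash
cat > rot.py <<'E'
from h import *
cal=imaging.get_calibration("top")
def rect(im,z=.046,c=(.566,-.0983),n=400,half=.11):
    g=np.linspace(-half,half,n); X,Y=np.meshgrid(g,g)
    m=np.array([proj(cal,(c[0]+x,c[1]+y,z)) for x,y in zip(X.ravel(),Y.ravel())],np.float32).reshape(n,n,2)
    return cv2.remap(im,m[...,0],m[...,1],cv2.INTER_CUBIC)   # col=x,row=y
def brown(im):
    i=im.astype(int); m=((i[...,2]-i[...,0])>22).astype(np.uint8)
    n,l,s,c=cv2.connectedComponentsWithStats(m)
    return [c[k] for k in range(1,n) if s[k,4]>60]
def ang(im):
    r=rect(im); b=np.array(brown(r)); ctr=np.array([199.5,199.5])
    d=b-ctr; k=(np.hypot(*d.T)<130)&(np.hypot(*d.T)>60); b=b[k]
    return b,r
E
python3 - <<'E'
from rot import *
b0,r0=ang(cv2.imread("pics/top0.png")); b1,r1=ang(cv2.imread("pics/t8r.png"))
print(np.round(b0,1).tolist(),np.round(b1,1).tolist())
c0=b0.mean(0);c1=b1.mean(0);print(c0,c1)
for b,c in((b0,c0),(b1,c1)):
    a=np.degrees(np.arctan2(b[:,1]-c[1],b[:,0]-c[0])); print(np.sort(np.round(a%90,2)), np.hypot(*(b-c).T)*.22/399)
E
```

```text
Traceback (most recent call last):
  File "rot.py", line 13, in ang
    d=b-ctr; k=(np.hypot(*d.T)<130)&(np.hypot(*d.T)>60); b=b[k]
      ~^~~~
ValueError: operands could not be broadcast together with shapes (0,) (2,)
```

```bash
sed -i 's/>22)/>TH)/; s/^cal=/TH=12\ncal=/' rot.py
python3 - <<'E'
from rot import *
r=rect(cv2.imread("pics/top0.png")).astype(int); d=r[...,2]-r[...,0]; print(np.percentile(d,[1,50,90,97,99,99.7,100]))
b0,r0=ang(cv2.imread("pics/top0.png")); b1,r1=ang(cv2.imread("pics/t8r.png"))
for b in (b0,b1):
    print(np.round(b,1).tolist()); c=b.mean(0); a=np.degrees(np.arctan2(b[:,1]-c[1],b[:,0]-c[0])); print(np.sort(np.round(a%90,2)), np.hypot(*(b-c).T)*.22/399)
E
```

```text
[ 4. 10. 15. 18. 19. 21. 27.]
[[198.5, 104.5], [294.3, 196.9], [105.9, 200.5], [202.1, 292.5]]
[88.85 88.85 88.94 88.95] [0.05187852 0.05190982 0.05200526 0.05179379]
[[148.4, 119.9], [279.4, 146.7], [121.5, 249.8], [252.0, 277.5]]
[56.54 56.8  56.83 56.92] [0.05194879 0.0521108  0.05184543 0.05206415]
```

```bash
python3 -c "
from h import *
st();print(goal([-.058,.022,.2],1),goal([-.058,.022,.083],1))"
```

```text
t 7.85 pos [ 0.3535 -0.2759  0.2681] yaw of y -2.14 tilt [ 0.002 -0.003 -1.   ] w 0.0 F [ 0.7 -1.1  1.3]
feeder [-0.2075 -0.1876]
[-0.493  0.703  0.226] [-0.493  0.704  0.616]
```

Call:
step_arm --steps '[0,-0.49,0.7,0.2,0,0,0,0,-0.49,0.7,0.2,0,0,0,0,-0.49,0.7,0.2,0,0,0,0,-0.49,0.7,0.2,0,0,0,0,-0.49,0.7,0.2,0,0,0,0,-0.49,0.7,0.2,0,0,0,0,-0.49,0.7,0.4,0,0,0,0,-0.49,0.7,0.4,0,0,0]'

```text
time_s: 8.65
position: [0.5075, -0.067, 0.1423]
tool_rot: [[-0.999, 0.032, -0.008], [0.032, 0.999, 0.003], [0.008, 0.003, -1.0]]
ft_force: [-0.6, 0.1, 0.5]
grip_width: 0.0001
```

```bash
python3 -c "
from h import *
st();print(goal([-.058,.022,.083],1))
im,d=imaging.get_image('wrist'); cv2.imwrite('pics/w9.png',im)"
```

```text
t 8.65 pos [ 0.5075 -0.067   0.1423] yaw of y -1.83 tilt [-0.008  0.003 -1.   ] w 0.0 F [-0.6  0.1  0.5]
feeder [-0.06    0.0259]
[-0.008 -0.014  0.197]
```

View pics/w9.png

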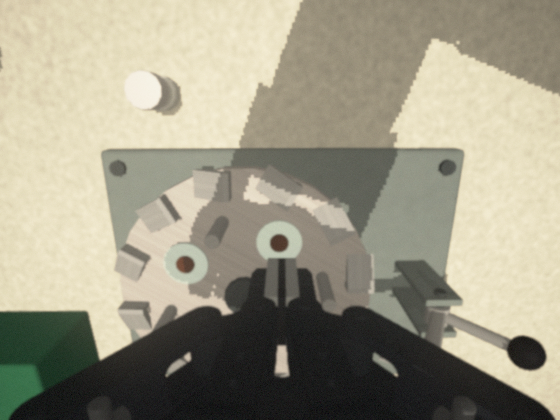

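Call:
step_arm --steps '[0,0,-0.01,0.1,0,0,0,0,0,-0.01,0.2,0,0,0,0,0,-0.01,0.2,0,0,0,0,0,-0.01,0.2,0,0,0]'

```text
time_s: 9.1
position: [0.5097, -0.0725, 0.0878]
tool_rot: [[-0.999, 0.034, 0.001], [0.034, 0.999, -0.0], [-0.001, -0.0, -1.0]]
ft_force: [0.8, 0.3, 0.6]
grip_width: -0.0003
```

```bash
python3 -c "
from h import *
st();print(goal([-.060,.0055,.083],1))
im,d=imaging.get_image('wrist'); cv2.imwrite('pics/w10.png',im)"
```

```text
t 9.1 pos [ 0.5097 -0.0725  0.0878] yaw of y -1.97 tilt [ 0.001 -0.    -1.   ] w -0.0 F [0.8 0.3 0.6]
feeder [-0.0576  0.0206]
[ 0.008 -0.05   0.016]
```

View pics/w10.png

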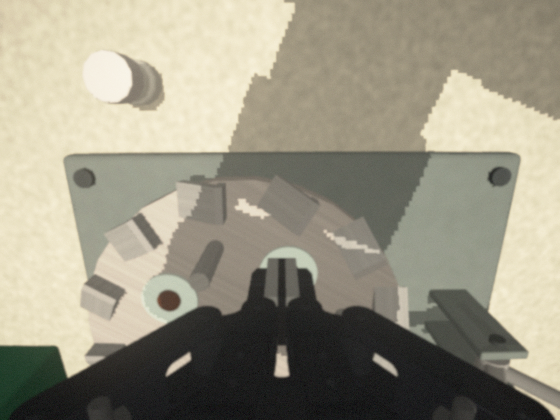

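Call:
step_arm --steps '[0,0.01,-0.02,0.01,0,0,0,0,0.01,-0.035,0.01,0,0,0,0,0.01,-0.05,0.01,0,0,0,0,0.01,-0.05,0.01,0,0,0]'

```text
time_s: 9.55
position: [0.5058, -0.0877, 0.0837]
tool_rot: [[-0.999, 0.035, 0.001], [0.035, 0.999, -0.0], [-0.001, -0.0, -1.0]]
ft_force: [0.2, -0.3, -0.7]
grip_width: -0.0002
```

```bash
cat > look.py <<'E'
from rot import *
import sys
st()
im,d=imaging.get_image("top"); cv2.imwrite(f"pics/{sys.argv[1]}.png",im)
st()
b,r=ang(im); c=np.array([200.3,198.5])
for p in b: print(np.round(p,1), "world ang%90",round(np.degrees(np.arctan2(p[1]-c[1],p[0]-c[0]))%90,2),"rad",round(np.hypot(*(p-c))*.22/399,4))
E
python3 look.py t11r
```

```text
t 9.55 pos [ 0.5058 -0.0877  0.0837] yaw of y -1.98 tilt [ 0.001 -0.    -1.   ] w -0.0 F [ 0.2 -0.3 -0.7]
feeder [-0.0611  0.0052]
t 9.6 pos [ 0.5057 -0.0874  0.0836] yaw of y -1.97 tilt [ 0. -0. -1.] w 0.0 F [0.2 1.  0.4]
feeder [-0.0612  0.0056]
[279.3 146.5] world ang%90 56.67 rad 0.0521
```

Call:
step_arm --steps '[0,0,-0.004,0,0,0,0,0,0,-0.008,0,0,0,0,0,0,-0.008,0,0,0,0]'

```text
time_s: 9.9
position: [0.5056, -0.0894, 0.0833]
tool_rot: [[-0.999, 0.034, -0.0], [0.034, 0.999, 0.0], [0.0, 0.0, -1.0]]
ft_force: [-0.0, 0.8, 0.2]
grip_width: 0.0
```

```bash
python3 look.py t12r
```

```text
t 9.9 pos [ 0.5056 -0.0894  0.0833] yaw of y -1.93 tilt [-0.  0. -1.] w 0.0 F [-0.   0.8  0.2]
feeder [-0.0613  0.0035]
t 9.95 pos [ 0.5055 -0.0893  0.0833] yaw of y -1.93 tilt [-0.  0. -1.] w -0.001 F [-0.8 -0.   0.3]
feeder [-0.0613  0.0036]
[279.5 146.6] world ang%90 56.76 rad 0.0522
```

Call:
step_arm --steps '[0,0,-0.005,0,0,0,0,0,0,-0.01,0,0,0,0,0,0,-0.01,0,0,0,0]'

```text
time_s: 10.25
position: [0.5055, -0.0924, 0.0833]
tool_rot: [[-0.999, 0.034, 0.0], [0.034, 0.999, 0.0], [-0.0, 0.0, -1.0]]
ft_force: [0.6, -0.2, -0.5]
grip_width: -0.0004
```

```bash
python3 look.py t13r; python3 -c "
from h import *
im,d=imaging.get_image('wrist'); cv2.imwrite('pics/w13.png',im[180:380,120:400].repeat(2,0).repeat(2,1))"
```

```text
t 10.25 pos [ 0.5055 -0.0924  0.0833] yaw of y -1.94 tilt [ 0.  0. -1.] w -0.0 F [ 0.6 -0.2 -0.5]
feeder [-0.0613  0.0005]
t 10.3 pos [ 0.5055 -0.0924  0.0833] yaw of y -1.94 tilt [ 0.  0. -1.] w 0.0 F [-0.4  0.5  0.8]
feeder [-0.0613  0.0006]
[279.8 147.6] world ang%90 57.36 rad 0.0521
```

View pics/w13.png

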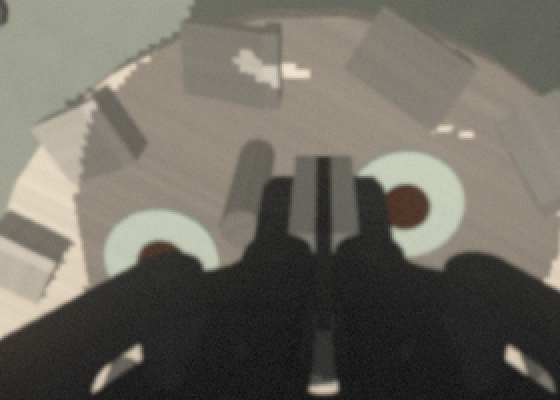

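Call:
step_arm --steps '[0,0,-0.002,0,0,0,0,0,0,-0.004,0,0,0,0,0,0,-0.004,0,0,0,0]'

```text
time_s: 10.65
position: [0.5055, -0.0935, 0.0833]
tool_rot: [[-0.999, 0.034, 0.0], [0.034, 0.999, 0.0], [-0.0, 0.0, -1.0]]
ft_force: [0.8, 2.1, 0.7]
grip_width: -0.0
```

```bash
python3 look.py t14r
```

```text
t 10.65 pos [ 0.5055 -0.0935  0.0833] yaw of y -1.93 tilt [ 0.  0. -1.] w -0.0 F [0.8 2.1 0.7]
feeder [-0.0612 -0.0006]
t 10.7 pos [ 0.5055 -0.0935  0.0833] yaw of y -1.93 tilt [ 0.  0. -1.] w 0.0 F [ 1.4  1.4 -1.2]
feeder [-0.0612 -0.0006]
```

```bash
python3 -c "
from h import *
print(goal([-.12,.25,.25],1))"
```

```text
[ 0.198  0.835 -0.556]
```

Call:
step_arm --steps '[0,0,0.04,0,0,0,0,0,0,0.04,-0.17,0,0,0,0,0,0.04,-0.35,0,0,0,0,0,0.04,-0.5,0,0,0,0,0.2,0.84,-0.55,0,0,0,0,0.2,0.84,-0.55,0,0,0,0,0.2,0.84,-0.55,0,0,0,0,0.2,0.84,-0.55,0,0,0,0,0.2,0.84,-0.55,0,0,0,0,0.2,0.84,-0.55,0,0,0]'

```text
time_s: 11.7
position: [0.4518, 0.1652, 0.2488]
tool_rot: [[-1.0, 0.027, 0.0], [0.027, 1.0, 0.001], [-0.0, 0.001, -1.0]]
ft_force: [0.4, -1.1, 0.1]
grip_width: -0.0004
```

```bash
python3 look.py t15r; python3 -c "
import cv2
a=cv2.imread('pics/t15r.png');cv2.imwrite('pics/t15.png',cv2.resize(a[160:255,240:365],None,fx=6,fy=6,interpolation=cv2.INTER_CUBIC))"
```

```text
t 11.7 pos [0.4518 0.1652 0.2488] yaw of y -1.56 tilt [ 0.     0.001 -1.   ] w -0.0 F [ 0.4 -1.1  0.1]
feeder [-0.1228  0.2563]
t 11.75 pos [0.4527 0.1629 0.2485] yaw of y -1.65 tilt [ 0. -0. -1.] w 0.0 F [0.5 0.1 0.2]
feeder [-0.1219  0.2541]
[151.2 118.5] world ang%90 58.43 rad 0.0517
[280.3 149.1] world ang%90 58.31 rad 0.0518
[119.8 248. ] world ang%90 58.43 rad 0.0521
[249.7 278.4] world ang%90 58.28 rad 0.0518
```

View pics/t15.png

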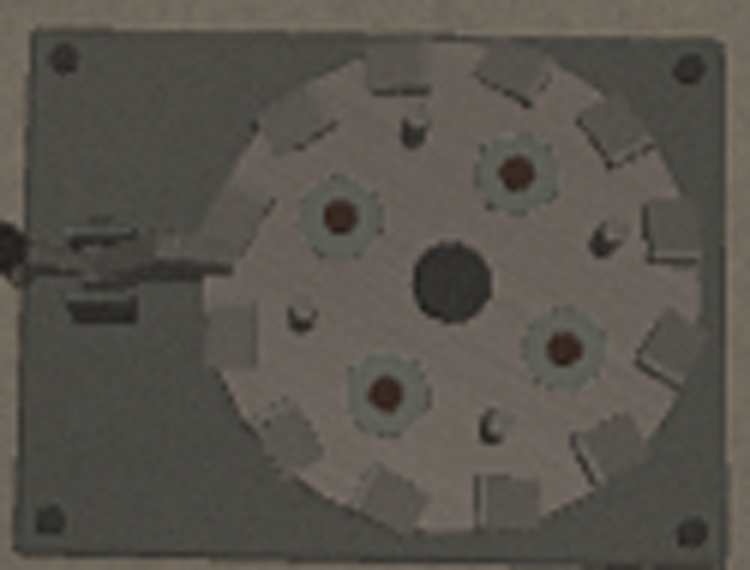

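```bash
python3 -c "
from h import *
st();print(goal([0,.218,.25],1),goal([0,.218,.12],1))"
```

```text
t 11.75 pos [0.4527 0.1629 0.2485] yaw of y -1.65 tilt [ 0. -0. -1.] w 0.0 F [0.5 0.1 0.2]
feeder [-0.1219  0.2541]
[-0.406 -0.121 -0.005] [-0.406 -0.121  0.428]
```

Call:
step_arm --steps '[0,-0.41,-0.1,0,0,0,0,0,-0.41,-0.1,0,0,0,0,0,-0.41,-0.1,0,0,0,0,0,-0.41,-0.11,0.17,0,0,0,0,-0.41,-0.11,0.34,0,0,0,0,-0.41,-0.11,0.43,0,0,0,0,-0.41,-0.11,0.43,0,0,0]'

```text
time_s: 12.45
position: [0.5738, 0.1221, 0.1153]
tool_rot: [[-0.999, 0.035, -0.009], [0.035, 0.999, -0.0], [0.009, -0.001, -1.0]]
ft_force: [-0.1, -0.1, 0.6]
grip_width: -0.0002
```

```bash
python3 -c "
from h import *
st();print(goal([0,.15,.12],1))
im,d=imaging.get_image('wrist'); cv2.imwrite('pics/w16.png',im)
im,d=imaging.get_image('scene'); cv2.imwrite('pics/s16.png',cv2.resize(im[180:290,200:340],None,fx=5,fy=5,interpolation=cv2.INTER_CUBIC))
"
```

```text
t 12.45 pos [0.5738 0.1221 0.1153] yaw of y -2.02 tilt [-0.009 -0.    -1.   ] w -0.0 F [-0.1 -0.1  0.6]
feeder [0.0005 0.217 ]
[ 0.001 -0.223 -0.015]
```

View pics/w16.png

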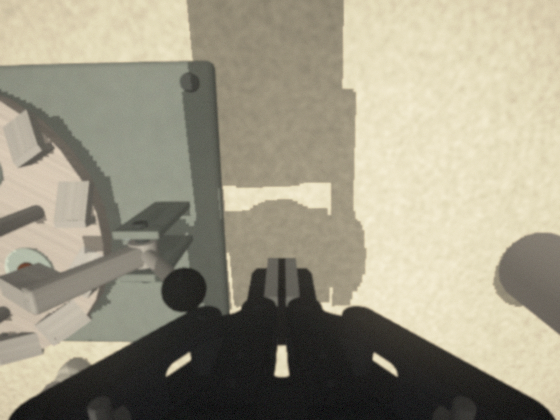

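View pics/s16.png

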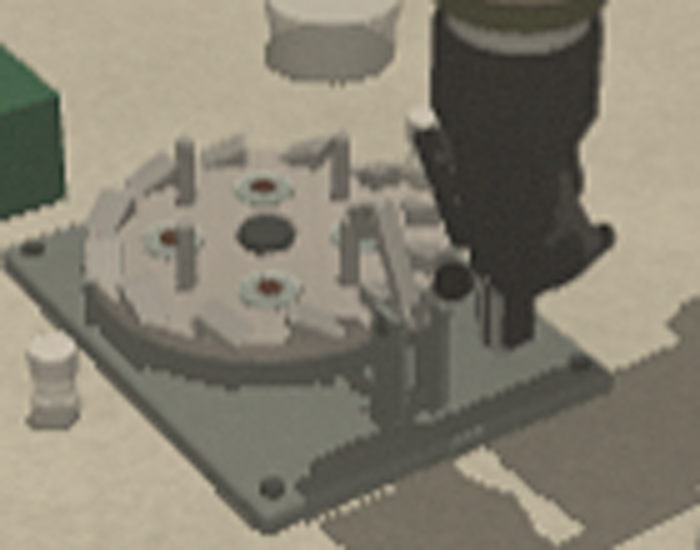

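Call:
step_arm --steps '[0,0,-0.03,0,0,0,0,0,0,-0.06,0,0,0,0,0,0,-0.08,0,0,0,0,0,0,-0.1,0,0,0,0,0,0,-0.12,0,0,0,0,0,0,-0.14,0,0,0,0,0,0,-0.16,0,0,0,0,0,0,-0.18,0,0,0,0,0,0,-0.2,0,0,0,0,0,0,-0.22,0,0,0,0]'

```text
time_s: 13.55
position: [0.5734, 0.0563, 0.1193]
tool_rot: [[-0.999, 0.034, -0.0], [0.034, 0.999, -0.0], [0.0, -0.0, -1.0]]
ft_force: [-0.1, 0.1, -0.0]
grip_width: -0.0001
```

```bash
python3 -c "
from h import *
st()
im,d=imaging.get_image('wrist'); cv2.imwrite('pics/w17.png',im)
im,d=imaging.get_image('scene'); cv2.imwrite('pics/s17.png',cv2.resize(im[180:290,200:340],None,fx=5,fy=5,interpolation=cv2.INTER_CUBIC))
"
```

```text
t 13.55 pos [0.5734 0.0563 0.1193] yaw of y -1.97 tilt [-0. -0. -1.] w -0.0 F [-0.1  0.1 -0. ]
feeder [0.0021 0.1513]
```

View pics/w17.png

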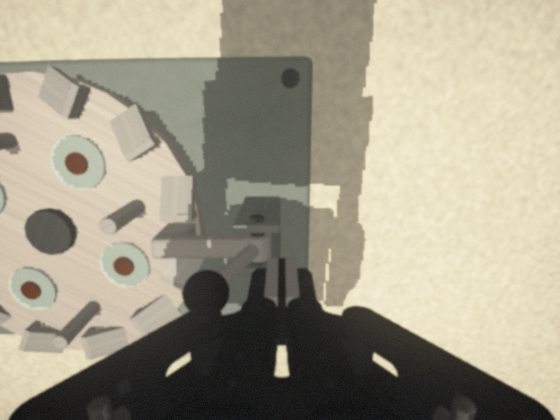

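View pics/s17.png

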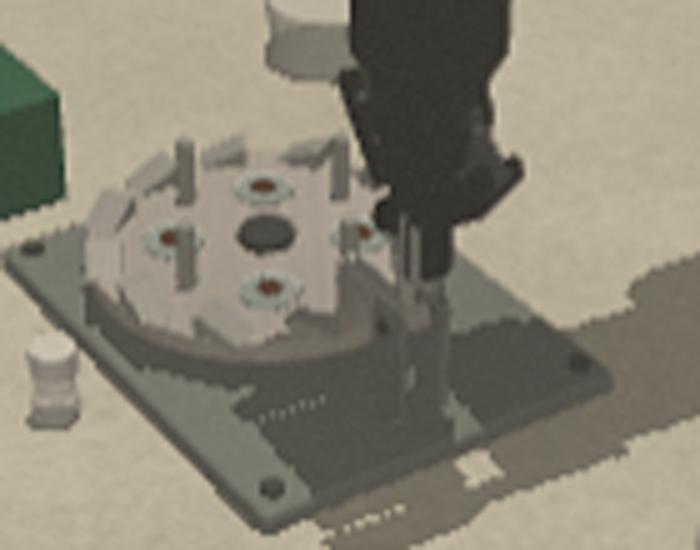

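Call:
step_arm --steps '[0,0,0.1,0,0,0,0,0,0,0.2,0,0,0,0,0,0,0.25,-0.15,0,0,0,0,0,0.3,-0.3,0,0,0,0,0.45,0.45,-0.5,0,0,0,0,0.45,0.45,-0.5,0,0,0,0,0.45,0.45,-0.5,0,0,0,0,0.45,0.45,-0.5,0,0,0,0,0.45,0.45,-0.5,0,0,0]'

```text
time_s: 14.55
position: [0.4427, 0.197, 0.2698]
tool_rot: [[-0.999, 0.033, 0.001], [0.033, 0.999, 0.0], [-0.001, 0.0, -1.0]]
ft_force: [0.9, 0.4, -0.6]
grip_width: -0.0003
```

```bash
python3 look.py t18r
python3 - <<'E'
from h import *
from rot import *
a=cv2.imread('pics/t18r.png');cv2.imwrite('pics/t18full.png',a);cv2.imwrite('pics/t18.png',cv2.resize(a[160:255,240:365],None,fx=6,fy=6,interpolation=cv2.INTER_CUBIC))
im,d=imaging.get_image('scene'); cv2.imwrite('pics/s18r.png',im)
f=lambda i:cv2.resize(i[195:270,245:315],None,fx=5,fy=5,interpolation=cv2.INTER_CUBIC)
cv2.imwrite('pics/s18.png',np.hstack([f(cv2.imread('pics/scene0.png')),f(im)]))
E
```

```text
t 14.55 pos [0.4427 0.197  0.2698] yaw of y -1.88 tilt [ 0.001  0.    -1.   ] w -0.0 F [ 0.9  0.4 -0.6]
feeder [-0.1329  0.2878]
t 14.6 pos [0.4435 0.1966 0.2691] yaw of y -1.93 tilt [-0. -0. -1.] w 0.0 F [ 0.3 -1.1 -0.7]
feeder [-0.1321  0.2875]
[151.1 118.7] world ang%90 58.35 rad 0.0517
[280.3 149.1] world ang%90 58.29 rad 0.0518
[119.7 247.9] world ang%90 58.5 rad 0.0521
[249.7 278.4] world ang%90 58.28 rad 0.0518
```

View pics/t18.png

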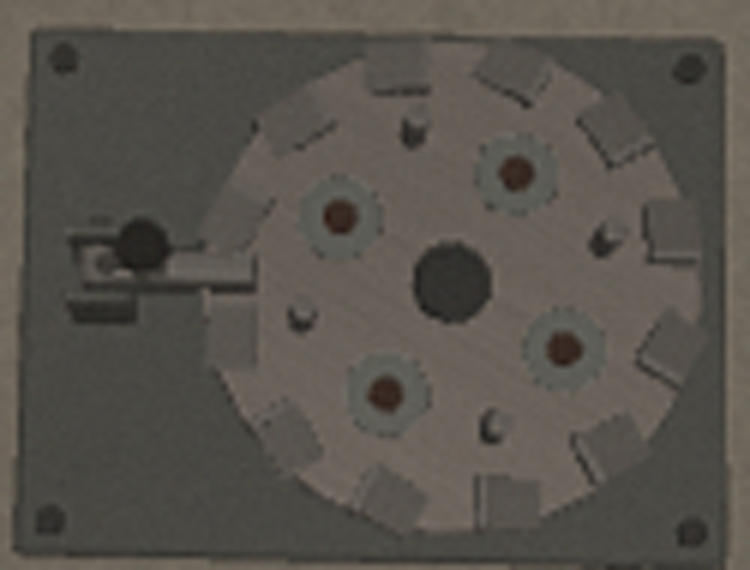

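View pics/s18.png

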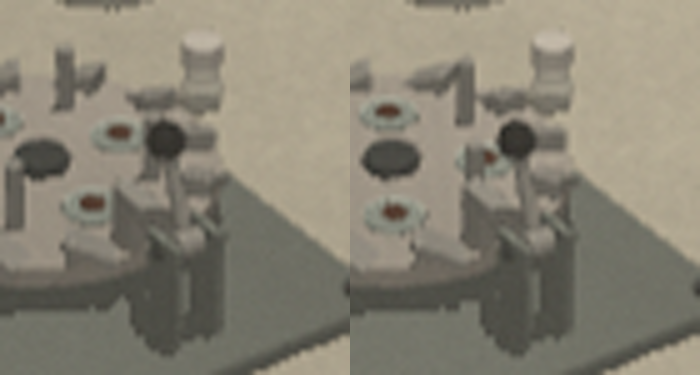

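View pics/t18full.png

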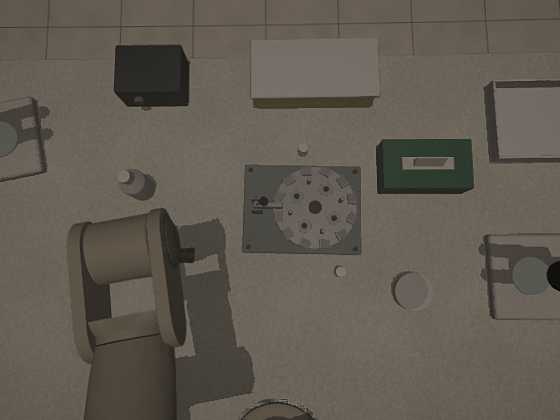

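```bash
python3 -c "
from h import *
print(close_job())"
```

```text
the job is handed in; nothing more can be done
None
```

The wheel is back one notch and the pawl is down in the next notch. I handed the job in at about 14.6 s of the 50 s, with the arm clear of everything.

- **Pawl up:** With the gripper shut, I pushed the ball outward until the pawl went over to its stop. It stayed up while I worked on the wheel.
- **Wheel back:** I pushed pin3 clockwise. The first push went too far, to 32.1 degrees, because the finger was thicker than I had reckoned. With the pawl still up, I nudged the pin forward again to 30.5 degrees, measured against the first picture. That is about 0.01 rad from one notch, and the nose has 0.04 rad to spare each way.
- **Pawl down:** I pushed the ball inward and the pawl dropped. In the top and scene pictures the ball is back at the pixels it had at the start, and the wheel angle did not change.

**Other checks:**
- The vials, wash bottle, carton and dish look unmoved in the last top picture. The arm hid the forceps there, so I could not check them, but the gripper never came near them.
- The three cameras disagreed by up to 7 mm on where the feeder sits. I used a value between them, and steered the pushes by pictures.
- One move call was refused because I miscounted its numbers; nothing moved.

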